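# Kit the power-supply parts into their trays

### The arm

A 6-joint arm with a two-finger parallel gripper is mounted at the origin on the work surface. World frame = base frame: x ahead of the robot, y to its left, z up, the work surface at z = 0. Lengths are in m, angles in rad, forces in N, time in s.
With the tool pointing down it reaches from about 0.35 to 0.775 m from the base axis. Payload 7.3 kg.
Tool frame: the origin (TCP) lies on the centre line of the jaws, within the pads' length; the fingertips stand 17 mm ahead of it and the grasp point (between the pads) lies 2 mm behind it (robot.tcp_to_tips is the distance from the TCP to the fingertips, in m); z points along the fingers, y is the line along which they close (so a half turn about z gives the same grasp; the last joint's range is limited). The gripper opens to 92 mm and grips with 3 to 60 N. Pads are 19 mm wide; open, the fingers measure 130 mm over their backs; the gripper's body (75 mm by 190 mm) begins 47 mm behind the grasp point.
Start: joints at [1.197, 0.342, 1.524, -0, 1.275, -0.146], TCP at [0.119, 0.511, 0.244] pointing down, gripper open.
Joint ranges: [-2.53, 2.53], [-0.77, 2.02], [0.04, 2.7], [-1, 4.14], [0.28, 2.66], [-3.11, 3.11]. Speed limits (rad/s): [2.57, 2.57, 3.14, 3.14, 3.14, 3.14].

### API

Orientations are given as [roll, pitch, yaw] about the fixed x, y, z axes, in that order (R = Rz(yaw) Ry(pitch) Rx(roll)).
In Python, from cell import robot gives the robot as it stands. The module is installed in compiled form; this text tells all that it offers.
- The arm moves only by the tool carry_out, never from a script. Its argument "commands" is a list of rows, each a list of 3 entries, a list of its own where there are three numbers: the shift along the tool's x, y, z in m, then the turn about the tool's z in rad, then the opening, from 0 (shut) to 1 (fully open). In form: [[[dx, dy, dz], yaw, claw], ...]. A call has 1 to 20 rows; each row shifts and turns the commanded pose from where the row before left it, along the tool's axes as they then stand; what a row does not reach is not made up. A row lasts 1/8 s, in which the tool goes at most 62.5 mm and 10.7 degrees, less where a joint would pass 70% of its speed; a pose out of reach is approached as far as the arm can. A call is refused whole if a number of a shift passes 0.0625 or a number of a turn 0.188, either way. A call with a gripper value outside its range is refused whole. The fingers move at their own pace and stop on an object; "newtons" is the grip in N (left out, the last holds). Time passes only in rows, so rows that do not move let the fingers close. It gives the time, the measured TCP pose, the force, the opening and the grip force at its end, in the units of the state.
- robot.observe(): the state, without advancing time (a new reading comes with each control period).
- robot.read_camera(name): name is "scene" or "top" or "wrist"; returns a dict with "pixels" (384x512x3 uint8, red, green, blue), "fx", "fy", "cx", "cy" (pixels), "view" (4x4, takes a point from world to camera coordinates); the wrist camera has in their place "T_tool_cam" (4x4, takes a point from camera to tool coordinates, whose origin is the TCP and whose axes are the flange's). Camera axes: x right, y up, looking along -z (the intrinsics and any distortion apply to the point x, -y, -z); pixel columns grow to the right and rows downward; lengths in m; the calibration is good to about 2 mm. A picture is of the moment at which its call begins: read the wrist's pose just before it. There is no depth.
- robot.hand_in(): hands the job in; it is judged then, once.
Trained networks look in a picture, given as the dict that the camera call returned (one of the last four; its "shot" number tells which), for a name from the list of things; names that differ only in an ending like _2 or _b are one class to them, and where a whole thing is asked for, a point or a joint stands for the part that bears it (a point fixed in the world has none). Each returns a list of dicts, best first, with "p" (0 to 1); they miss things now and then, are a little off and sometimes report something else, mostly with a low value. They report only what shows in the picture. A call takes as long as a camera call.
- robot.find_in(picture, name): "at" ([column, row] in pixels, amid what is visible of it).
- robot.tip_of(picture, name): "at" ([column, row] in pixels: a listed point, or the origin of a listed thing).
The state is a dict: "time": time; "qpos": joint angles; "qvel": joint speeds; "joint_efforts": joint torques, N m; "tool_pos": TCP position; "tool_rot": TCP orientation; "contact_force": force on the tool from outside, world axes, zero at the start; "torque": the same for the moment, N m; "opening": finger opening in m; "grip_force": force on a finger pad.
Only numpy, scipy, OpenCV 4.12 (cv2) and the standard library are available. Lean on these libraries where they do the work, as an engineer would, in place of code of your own. Each camera call takes 0.05 s, during which the arm holds its last target. There are 200 camera calls.

### The job

Lay out the kit for the next power-supply build: put the copper-wound ring choke, the black can capacitor, the finned heatsink and the transformer each into the grey tray whose cut-out matches its shape and size, right way up and flat on the floor of the cut-out. Set each part down rather than dropping it, and leave the solder reel and the brass tip cleaner standing where they are.

Things in the scene. Friction and masses are not known exactly. Their poses are not given: they have to be found in the camera images.
- choke: ring-core choke lying flat: copper-wound ring, 56 mm outer diameter, 26 mm hole, 27 mm high, 120 g; origin at the centre of its underside, z along its axis (up). Can be gripped across its outside in any direction.
- capacitor: black can capacitor with a bare aluminium top, standing upright: cylinder 36 mm diameter, 50 mm high, 70 g; origin at the centre of its underside, z up. Easily toppled.
- heatsink: dark grey metal finned heatsink, 66 mm (x) x 36 mm (y) x 34 mm high, 120 g, fins running along x and pointing up; origin at the centre of its underside, z up. Best gripped across its 36 mm (y) width, on the outer fins.
- transformer: small transformer: 48 x 48 x 4 mm white base, upright steel core 48 mm (x) x 20 mm (y) up to 42 mm high, copper winding 44 mm along y sticking out of the core between 9 and 35 mm height, 250 g; origin at the centre of its underside, z up. Best gripped on the two end faces of the steel core, along x, 48 mm apart.
- tray_ring: fixed flat grey tray, 100 x 100 mm and 11 mm high, with a black-floored cut-out in its middle; cut-out floor 3 mm above the table, surrounding rim 8 mm above that floor; origin at the centre of the underside, z up, x and y along the sides. Cut-out: round, 72 mm diameter, with a 10 mm diameter stud in the centre that stands level with the rim: for the ring-shaped choke, which drops over the stud.
- tray_small_round: fixed flat grey tray, 100 x 100 mm and 11 mm high, with a black-floored cut-out in its middle; cut-out floor 3 mm above the table, surrounding rim 8 mm above that floor; origin at the centre of the underside, z up, x and y along the sides. Cut-out: round, 52 mm diameter, no stud: for the capacitor.
- tray_oblong: fixed flat grey tray, 100 x 100 mm and 11 mm high, with a black-floored cut-out in its middle; cut-out floor 3 mm above the table, surrounding rim 8 mm above that floor; origin at the centre of the underside, z up, x and y along the sides. Cut-out: oblong, 84 mm along the tray's x by 52 mm along its y: for the heatsink, long side to long side, either way round.
- tray_square: fixed flat grey tray, 100 x 100 mm and 11 mm high, with a black-floored cut-out in its middle; cut-out floor 3 mm above the table, surrounding rim 8 mm above that floor; origin at the centre of the underside, z up, x and y along the sides. Cut-out: square, 64 x 64 mm: for the transformer, square to the tray, any quarter turn.
- solder_reel: bystander: reel of solder wire standing on its flange, white flanges 56 mm diameter, 36 mm high, 300 g; origin at the centre of its underside. To be left where it is.
- tip_cleaner: bystander: round brass pot of brass wool for cleaning iron tips, 68 mm diameter, about 50 mm high, 350 g; origin at the centre of its underside. To be left where it is.

How it is judged:
At the end, for the whole second after the job is handed in: Each part is in its matching tray: centre within 14 mm of the tray's centre, underside less than 6 mm above the tray's underside (down on the floor of the cut-out), upright within 0.1 rad, at rest. Solder reel and tip cleaner within 30 mm of where they started (horizontal distance between choke and tray_ring below 0.014 m and z of choke in the frame of tray_ring below 0.006 m and angle between each of choke, capacitor, heatsink, transformer's own z axis and vertical below 0.1 rad and linear speed of each of choke, capacitor, heatsink, transformer below 0.02 m/s and angular speed of each of choke, capacitor, heatsink, transformer below 0.2 rad/s and horizontal distance between capacitor and tray_small_round below 0.014 m and z of capacitor in the frame of tray_small_round below 0.006 m and horizontal distance between heatsink and tray_oblong below 0.014 m and z of heatsink in the frame of tray_oblong below 0.006 m and horizontal distance between transformer and tray_square below 0.014 m and z of transformer in the frame of tray_square below 0.006 m and distance of each of solder_reel, tip_cleaner from where it was at the start of the episode below 0.03 m); the robot touches nothing.
It fails at once if the choke is dropped or thrown (faster than 0.8 m/s while the fingers are off it) (linear speed of choke above 0.8 m/s and contact force between choke and the fingers below 0.05 N).
It fails at once if the capacitor is dropped or thrown (faster than 0.8 m/s while the fingers are off it) (linear speed of capacitor above 0.8 m/s and contact force between capacitor and the fingers below 0.05 N).
It fails at once if the heatsink is dropped or thrown (faster than 0.8 m/s while the fingers are off it) (linear speed of heatsink above 0.8 m/s and contact force between heatsink and the fingers below 0.05 N).
It fails at once if the transformer is dropped or thrown (faster than 0.8 m/s while the fingers are off it) (linear speed of transformer above 0.8 m/s and contact force between transformer and the fingers below 0.05 N).
It fails at once if the solder reel or the tip cleaner is knocked over (angle between any of solder_reel, tip_cleaner's own z axis and vertical above 0.5 rad).
It also fails if it takes over 115 s, if anything falls off the work surface, if the arm or the gripper's body presses on something with over 40 N, if the wrist force passes 120 N, or if a joint passes its speed limit or range.

## Working session

There is one attempt and no reset: what is moved stays moved. The work goes in short steps, Python scripts to look and compute and a tool call to move; the robot and the scene stay as the last step left them, time stands still between calls to the robot, and variables do not carry over. Pictures are saved under pics/ and viewed, at most 14 in all, crops included, and the job is handed in when it is done.

Besides the shell and the picture viewer there is one more tool, called after ">>>" as name(argument=value, ...), one argument or row to a line, values as JSON. carry_out: Moves the arm, as the interface text tells. Its arguments: {"type":"object","properties":{"commands":{"type":"array"},"newtons":{"type":"number"}},"required":["commands"]}

```bash
mkdir -p pics
cat > h.py <<'E'
import numpy as np, cv2
from cell import robot
from scipy.spatial.transform import Rotation as R
def ray(pic,px,st=None):
    d=np.array([(px[0]-pic['cx'])/pic['fx'],-(px[1]-pic['cy'])/pic['fy'],-1.])
    if 'view' in pic: T=np.linalg.inv(pic['view'])
    else:
        W=np.eye(4);W[:3,:3]=R.from_euler('xyz',st['tool_rot']).as_matrix();W[:3,3]=st['tool_pos'];T=W@pic['T_tool_cam']
    return T[:3,3],T[:3,:3]@d
def at(pic,px,z,st=None):
    o,d=ray(pic,px,st);return o+d*(z-o[2])/d[2]
def save(pic,n): cv2.imwrite('pics/'+n,pic['pixels'][:,:,::-1])
NAMES="choke capacitor heatsink transformer tray_ring tray_small_round tray_oblong tray_square solder_reel tip_cleaner".split()
E
python3 - <<'E'
from h import *
np.set_printoptions(precision=3,suppress=True)
s=robot.observe();print(s)
for c in ('top','scene'):
    p=robot.read_camera(c);save(p,c+'0.png');print(c,[k for k in p],np.linalg.inv(p['view'])[:3,3])
    for n in NAMES:
        r=robot.tip_of(p,n)
        print(n,[(np.round(q['at']),round(q['p'],2),at(p,q['at'],0.003 if 'tray' not in n else 0)[:2]) for q in r[:2]])
p=robot.read_camera('wrist');print(p['T_tool_cam'],p['fx'])
E
```

```text
{'time': 0.0, 'qpos': array([ 1.197,  0.343,  1.525, -0.   ,  1.275, -0.146]), 'qvel': array([ 0.001, -0.   , -0.001, -0.   ,  0.001,  0.001]), 'joint_efforts': array([  0.001, -43.125, -24.421,   0.072,   0.056,  -0.   ]), 'tool_pos': array([0.118, 0.511, 0.243]), 'tool_rot': array([-3.14 , -0.   ,  2.914]), 'contact_force': array([-0.425,  0.433,  0.776]), 'torque': array([-0.016,  0.005,  0.036]), 'grip_force': 0.0, 'opening': 0.0920592851298728}
top ['pixels', 'fx', 'fy', 'cx', 'cy', 'view', 'shot'] [0.378 0.011 1.221]
choke [(array([283., 164.]), 0.73, array([ 0.617, -0.099])), (array([234., 214.]), 0.25, array([0.452, 0.072]))]
capacitor [(array([338., 216.]), 0.71, array([ 0.438, -0.273]))]
heatsink [(array([331., 166.]), 0.77, array([ 0.606, -0.259]))]
transformer [(array([176., 218.]), 0.5, array([0.447, 0.264]))]
tray_ring [(array([387., 189.]), 0.71, array([ 0.525, -0.443]))]
tray_small_round [(array([128., 197.]), 0.76, array([0.52 , 0.426])), (array([180., 167.]), 0.15, array([0.618, 0.249]))]
tray_oblong [(array([226., 162.]), 0.93, array([0.631, 0.096]))]
tray_square [
[... 515 characters left out ...]
mer [(array([336., 176.]), 0.86, array([0.447, 0.263]))]
tray_ring [(array([ 70., 226.]), 0.64, array([ 0.532, -0.453]))]
tray_small_round [(array([394., 189.]), 0.9, array([0.529, 0.405]))]
tray_oblong [(array([299., 227.]), 0.59, array([0.631, 0.098])), (array([276., 185.]), 0.54, array([0.457, 0.08 ]))]
tray_square [(array([214., 190.]), 0.65, array([ 0.449, -0.094])), (array([151., 238.]), 0.32, array([ 0.608, -0.257]))]
solder_reel [(array([273., 183.]), 0.9, array([0.45 , 0.075]))]
tip_cleaner [(array([358., 211.]), 0.76, array([0.605, 0.264]))]
[[-0.     0.952  0.305  0.083]
 [ 1.     0.     0.     0.   ]
 [ 0.     0.305 -0.952 -0.141]
 [ 0.     0.     0.     1.   ]] 280.8586173573762
```

Run:
```python
import cv2
a=cv2.imread('pics/top0.png')[120:270,90:430]
cv2.imwrite('pics/top0c.png',cv2.resize(a,None,fx=2.35,fy=2.35,interpolation=cv2.INTER_CUBIC))
```

```text
(no output)
```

View pics/top0c.png

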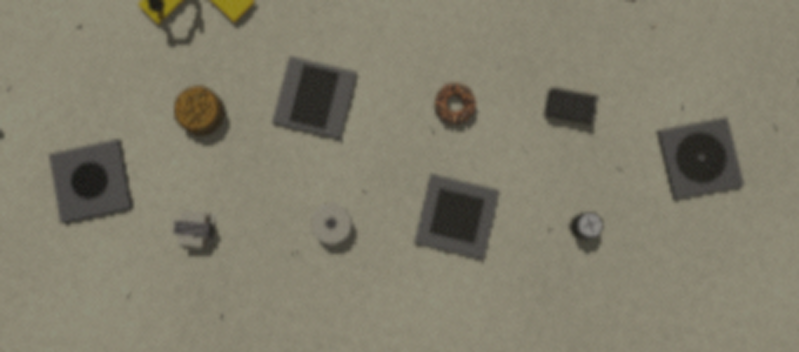

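View pics/scene0.png

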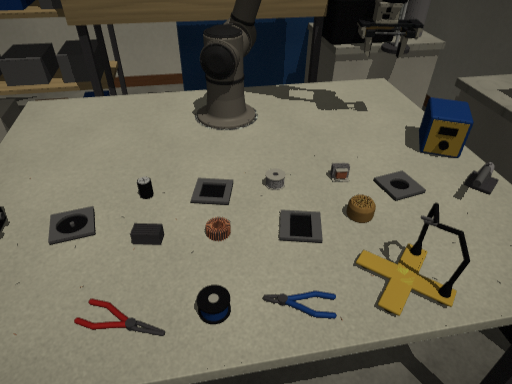

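The top view matches the networks' results: the back row is tip cleaner, oblong tray, choke and heatsink. The front row is round tray, transformer, reel, square tray, capacitor and ring tray. Next is a wrist look at the left-hand area.

```bash
cat >> h.py <<'E'
def ortho(pic,st,c,z,half=0.08,sc=2000):
    "patch of plane z about c: col = -(y-cy), row = -(x-cx), sc px per m"
    o,d=ray(pic,(0,0),st); n=int(2*half*sc)
    if 'view' in pic: V=pic['view']
    else:
        W=np.eye(4);W[:3,:3]=R.from_euler('xyz',st['tool_rot']).as_matrix();W[:3,3]=st['tool_pos'];V=np.linalg.inv(W@pic['T_tool_cam'])
    K=np.array([[pic['fx'],0,pic['cx']],[0,pic['fy'],pic['cy']],[0,0,1.]])@np.diag([1,-1,-1])
    M=np.array([[0,-1/sc,c[0]+half],[-1/sc,0,c[1]+half],[0,0,z],[0,0,1]])
    H=K@V[:3]@M
    return cv2.warpPerspective(pic['pixels'],H,(n,n),flags=cv2.INTER_LINEAR|cv2.WARP_INVERSE_MAP)
def p2w(px,c,half=0.08,sc=2000): return np.array([c[0]+half-px[1]/sc,c[1]+half-px[0]/sc])
def dark(img,c,thr,half=0.08,sc=2000,near=None):
    "largest dark blob: world centre, long-side angle in world, sides (m)"
    m=(img.max(2)<thr).astype(np.uint8)*255
    m=cv2.morphologyEx(m,cv2.MORPH_OPEN,np.ones((5,5)))
    k=max(cv2.findContours(m,0,2)[0],key=cv2.contourArea)
    (q,wh,a)=cv2.minAreaRect(k); b=cv2.boxPoints((q,wh,a))
    e=max((b[1]-b[0],b[2]-b[1]),key=np.linalg.norm)
    return p2w(q,c,half,sc),np.arctan2(-e[0],-e[1])%np.pi,np.array(wh)/sc
E
python3 - <<'E'
from h import *
np.set_printoptions(precision=3,suppress=True)
s=robot.observe();p=robot.read_camera('wrist');save(p,'w0.png')
for n in ('transformer','tray_small_round','tip_cleaner','solder_reel','tray_oblong'):
    r=robot.tip_of(p,n); print(n,[(np.round(q['at']),round(q['p'],2),at(p,q['at'],0,s)[:2]) for q in r[:2]])
a=np.hstack([ortho(p,s,(.447,.264),.042,.07,2800),ortho(p,s,(.525,.415),.011,.07,2800)])
cv2.imwrite('pics/o0.png',a[:,:,::-1])
a=ortho(p,s,(.525,.415),.011);print(dark(a,(.525,.415),110),dark(ortho(p,s,(.525,.415),.003),(.525,.415),45))
E
```

```text
transformer []
tray_small_round []
tip_cleaner []
solder_reel []
tray_oblong []
(array([0.525, 0.415]), np.float32(1.5707964), array([0.16, 0.16])) (array([0.548, 0.415]), np.float32(1.5707964), array([0.115, 0.16 ]))
```

View pics/o0.png

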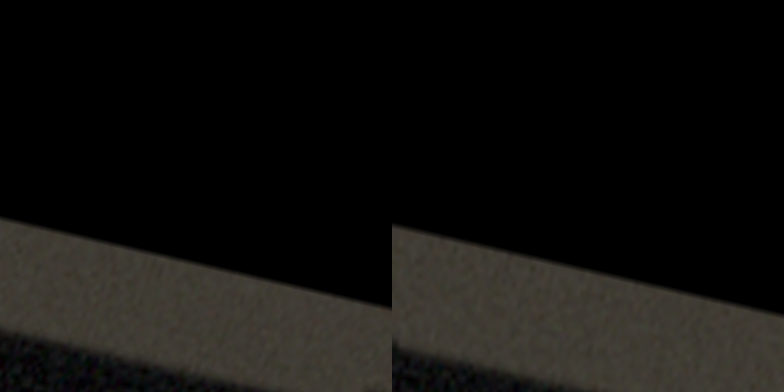

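View pics/w0.png

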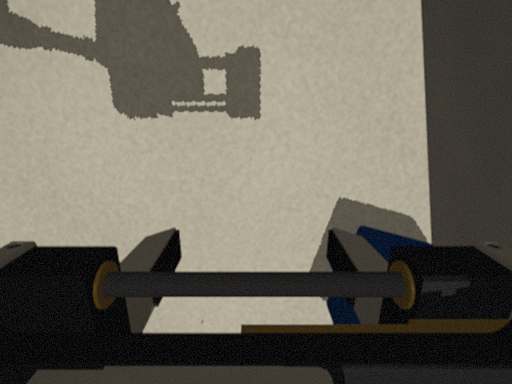

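The wrist view shows only bare table with the jaws at the bottom (rows above 240), and the point under the TCP is around row 165. So I'll hover over the transformer and look from there.

>>> carry_out(
  commands=[
    [[-0.038,-0.017,0],0,1],
    [[-0.038,-0.017,0],0,1],
    [[-0.038,-0.017,0],0,1],
    [[-0.038,-0.017,0],0,1],
    [[-0.038,-0.017,0],0,1],
    [[-0.038,-0.017,0],0,1],
    [[-0.038,-0.017,0],0,1],
    [[-0.038,-0.017,0],0,1],
    [[-0.038,-0.017,0],0,1],
    [[-0.038,-0.017,0],0,1],
    [[0,0,0],0,1],
    [[0,0,0],0,1],
  ],
)

```text
time: 2.95
tool_pos: [0.4499, 0.2602, 0.2436]
tool_rot: [3.142, -0.001, 2.913]
contact_force: [-1.4, -1.0, 0.2]
opening: 0.0917
grip_force: 0.0
```

```bash
cat >> h.py <<'E'
def look(names,tag=None):
    s=robot.observe();p=robot.read_camera('wrist')
    print('tcp',s['tool_pos'],s['tool_rot'],round(s['time'],2),s['opening'],s['grip_force'])
    if tag: save(p,tag)
    for n in names:
        r=robot.tip_of(p,n); print(n,[(np.round(q['at']),round(q['p'],2),at(p,q['at'],0,s)[:2]) for q in r[:2]])
    return s,p
np.set_printoptions(precision=3,suppress=True)
E
python3 - <<'E'
from h import *
s,p=look(('transformer','tray_small_round','tip_cleaner','solder_reel'),'w1.png')
c=(.525,.415)
a=ortho(p,s,c,.011);print(dark(a,c,100),dark(ortho(p,s,c,.003),c,40))
a=np.hstack([ortho(p,s,(.447,.264),.042,.06,3200),ortho(p,s,(.525,.415),.011,.06,3200)])
cv2.imwrite('pics/o1.png',a[:,:,::-1])
E
```

```text
tcp [0.45  0.26  0.244] [ 3.142 -0.001  2.913] 2.95 0.09166281960927918 0.0
transformer [(array([260., 164.]), 0.95, array([0.448, 0.27 ]))]
tray_small_round [(array([374., 189.]), 0.78, array([0.521, 0.42 ]))]
tip_cleaner [(array([282., 269.]), 0.85, array([0.621, 0.266]))]
solder_reel [(array([131., 195.]), 0.66, array([0.451, 0.079])), (array([261., 163.]), 0.64, array([0.448, 0.271]))]
(array([0.521, 0.421]), np.float32(0.0), array([0.053, 0.053])) (array([0.588, 0.353]), np.float32(0.0), array([0.035, 0.025]))
```

View pics/o1.png

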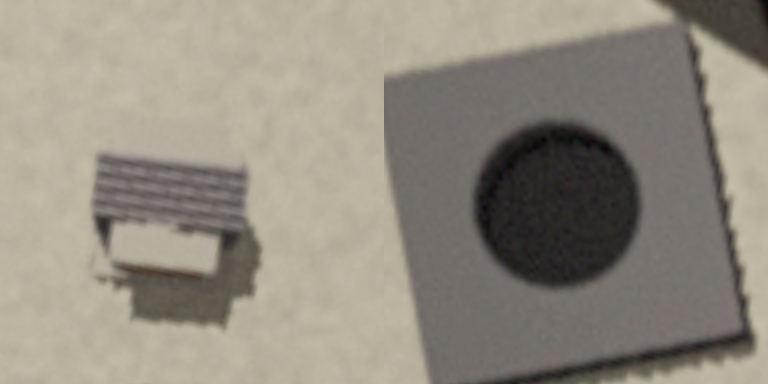

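Left panel: the transformer core's top has corners at (98,155), (247,165), (243,228) and (95,215), which puts its centre at (0.447, 0.2706) with the core 4° off world y. Right panel: the round tray's cut-out measures 53 mm, centred at (0.521, 0.421).

>>> carry_out(
  commands=[
    [[0.005,0.0095,0],0,1],
    [[0,0,0.02],-0.162,1],
    [[0,0,0.05],0,1],
    [[0,0,0.05],0,1],
    [[0,0,0.04],0,1],
    [[0,0,0.03],0,1],
    [[0,0,0.015],0,1],
    [[0,0,0.008],0,1],
    [[0,0,0],0,1],
    [[0,0,0],0,0],
    [[0,0,0],0,0],
    [[0,0,0],0,0],
    [[0,0,0],0,0],
    [[0,0,0],0,0],
    [[0,0,0],0,0],
    [[0,0,0],0,0],
  ],
  newtons=30,
)

```text
time: 5.2
tool_pos: [0.4477, 0.2705, 0.0308]
tool_rot: [3.141, 0.0, 3.076]
contact_force: [-1.2, 0.2, 1.2]
opening: 0.0479
grip_force: 30.0
```

>>> carry_out(
  commands=[
    [[0,0,-0.02],0,0],
    [[0,0,-0.05],0,0],
    [[0,0,-0.05],0,0],
    [[0,0,-0.05],0,0],
    [[0,-0.03,-0.04],0.145,0],
    [[-0.006,-0.04,0],0,0],
    [[-0.006,-0.04,0],0,0],
    [[-0.006,-0.04,0],0,0],
    [[-0.006,-0.04,0],0,0],
    [[-0.006,-0.04,0],0,0],
    [[0,0,0],0,0],
    [[0,0,0],0,0],
  ],
)

```text
time: 6.7
tool_pos: [0.4328, 0.0389, 0.2404]
tool_rot: [3.141, -0.001, 2.93]
contact_force: [0.3, 0.1, -2.1]
opening: 0.0481
grip_force: 30.0
```

Run:
```python
from h import *
s,p=look(('tray_square','choke','tray_oblong'),'w2.png')
c=(.446,-.09)
a=ortho(p,s,c,.011,.06,3200);b=ortho(p,s,(.617,-.1),.02,.06,3200)
print(dark(a,c,60,.06,3200),dark(a,c,45,.06,3200))
cv2.imwrite('pics/o2.png',np.hstack([a,b])[:,:,::-1])
```

```text
tcp [0.433 0.039 0.24 ] [ 3.141 -0.001  2.93 ] 6.7 0.048071106421404934 29.999294579029083
tray_square [(array([162., 203.]), 0.97, array([ 0.457, -0.101]))]
choke [(array([194., 293.]), 0.72, array([ 0.614, -0.097]))]
tray_oblong []
(array([ 0.457, -0.095]), np.float32(1.306308), array([0.062, 0.062])) (array([ 0.457, -0.095]), np.float32(1.3061267), array([0.061, 0.061]))
```

View pics/o2.png

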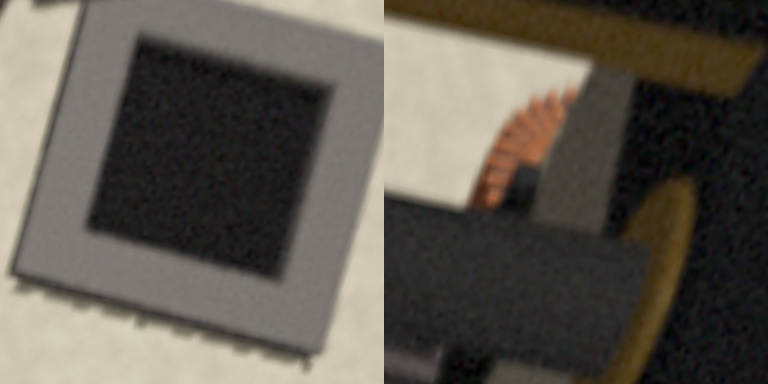

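The left panel shows the square cut-out with corners (138,38), (332,88), (283,280) and (88,230), 62.6 mm across. Its centre is (0.457, -0.096) and its side lies at 1.306 rad. The choke is partly hidden in the right panel.

>>> carry_out(
  commands=[
    [[-0.013,-0.032,0],0,0],
    [[-0.013,-0.032,0],0,0],
    [[-0.013,-0.032,0],0,0],
    [[-0.013,-0.032,0],0,0],
    [[0,0,0.01],0.053,0],
    [[0,0,0.04],0,0],
    [[0,0,0.05],0,0],
    [[0,0,0.05],0,0],
    [[0,0,0.03],0,0],
    [[0,0,0.015],0,0],
    [[0,0,0.006],0,0],
    [[0,0,0.005],0,0],
    [[0,0,0],0,0],
    [[0,0,0],0,0],
  ],
)

```text
time: 8.65
tool_pos: [0.4576, -0.0975, 0.0352]
tool_rot: [-3.142, 0.001, 2.878]
contact_force: [-0.5, -0.2, -2.8]
opening: 0.0484
grip_force: 30.0
```

>>> carry_out(
  commands=[
    [[0,0,0.0013],0,0],
    [[0,0,0],0,0],
    [[0,0,0],0,0.8],
    [[0,0,0],0,0.8],
    [[0,0,0],0,0.8],
    [[0,0,0],0,1],
    [[0,0,-0.02],0,1],
    [[0,0,-0.05],0,1],
    [[0,0,-0.05],0,1],
    [[0,0,-0.05],0,1],
    [[-0.03,0.008,-0.03],0,1],
    [[-0.04,0.01,0],0,1],
    [[-0.04,0.01,0],0,1],
    [[-0.042,0.01,0],0,1],
    [[0,0,0],0,1],
    [[0,0,0],0,1],
  ],
)

```text
time: 10.65
tool_pos: [0.613, -0.1002, 0.2328]
tool_rot: [3.142, -0.002, 2.878]
contact_force: [-0.5, 0.6, 0.3]
opening: 0.0918
grip_force: 0.0
```

Run:
```python
from h import *
s,p=look(('transformer','tray_square','choke','heatsink','capacitor','tray_oblong'),'w3.png')
c=(.615,-.1)
a=ortho(p,s,c,.027,.06,3200);b=ortho(p,s,(.608,-.26),.034,.06,3200)
t=ortho(p,s,(.457,-.097),.045,.06,3200)
cv2.imwrite('pics/o3.png',np.vstack([np.hstack([a,b]),np.hstack([t,t*0])])[:,:,::-1])
```

```text
tcp [ 0.613 -0.1    0.233] [ 3.142 -0.002  2.878] 10.65 0.091800995287596 0.0
transformer [(array([219.,  45.]), 0.77, array([ 0.457, -0.101]))]
tray_square []
choke [(array([250., 168.]), 0.69, array([ 0.612, -0.105]))]
heatsink [(array([144., 191.]), 0.93, array([ 0.605, -0.256]))]
capacitor [(array([79., 69.]), 0.55, array([ 0.438, -0.275]))]
tray_oblong [(array([405., 147.]), 0.92, array([0.638, 0.101])), (array([255., 170.]), 0.73, array([ 0.615, -0.098]))]
```

```bash
python3 -c "
import cv2;a=cv2.imread('pics/o3.png');cv2.imwrite('pics/o3s.png',cv2.resize(a,None,fx=.75,fy=.75))"
```

```text
(no output)
```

View pics/o3s.png

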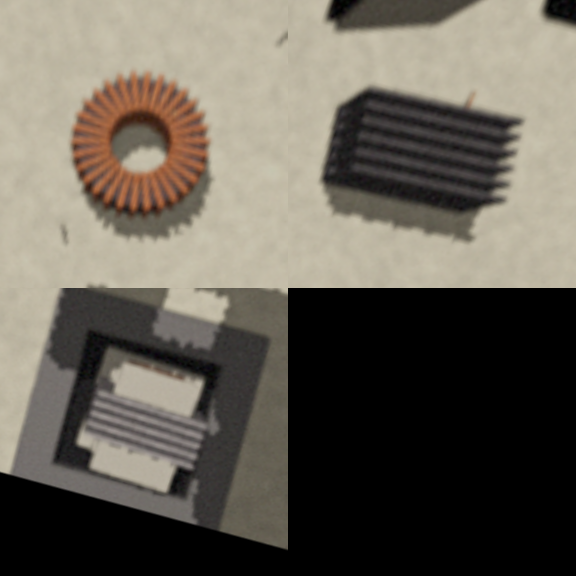

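The transformer sits squarely in its cut-out. The choke's centre is (0.615, -0.098), and the heatsink is near (0.607, -0.26) with its long side turned about 0.21 rad from world y. I'll grip the choke now.

>>> carry_out(
  commands=[
    [[-0.001,0.0025,0.02],0,1],
    [[0,0,0.05],0,1],
    [[0,0,0.05],0,1],
    [[0,0,0.04],0,1],
    [[0,0,0.025],0,1],
    [[0,0,0.012],0,1],
    [[0,0,0.007],0,1],
    [[0,0,0],0,1],
    [[0,0,0],0,0],
    [[0,0,0],0,0],
    [[0,0,0],0,0],
    [[0,0,0],0,0],
    [[0,0,0],0,0],
    [[0,0,0],0,0],
    [[0,0,0],0,0],
  ],
  newtons=25,
)

```text
time: 12.88
tool_pos: [0.6155, -0.0982, 0.0295]
tool_rot: [3.142, 0.0, 2.878]
contact_force: [-0.1, 1.6, 2.5]
opening: 0.0548
grip_force: 25.0
```

>>> carry_out(
  commands=[
    [[0,0,-0.02],0,0],
    [[0,0,-0.05],0,0],
    [[0,0,-0.05],0,0],
    [[0,0,-0.05],0,0],
    [[0,-0.02,-0.035],0,0],
    [[0.002,-0.035,0],0,0],
    [[0.002,-0.035,0],0,0],
    [[0.002,-0.035,0],0,0],
    [[0.002,-0.035,0],0,0],
    [[0.002,-0.035,0],0,0],
    [[0.002,-0.035,0],0,0],
    [[0,-0.015,0],0,0],
    [[0,0,0],0,0],
    [[0,0,0],0,0],
  ],
)

```text
time: 14.62
tool_pos: [0.5405, -0.3304, 0.2343]
tool_rot: [3.141, -0.0, 2.879]
contact_force: [-0.2, 0.1, -1.1]
opening: 0.0546
grip_force: 25.0
```

Run:
```python
from h import *
s,p=look(('tray_ring','heatsink','capacitor'),'w4.png')
c=(.53,-.445)
a=ortho(p,s,c,.011,.06,3200);b=ortho(p,s,(.44,-.275),.05,.06,3200)
print(dark(a,c,60,.06,3200),dark(a,c,45,.06,3200))
cv2.imwrite('pics/o4.png',np.hstack([a,b])[:,:,::-1])
```

```text
tcp [ 0.54  -0.33   0.234] [ 3.141 -0.     2.879] 14.62 0.05461663557442864 24.99989663483575
tray_ring [(array([172., 183.]), 0.71, array([ 0.533, -0.445]))]
heatsink [(array([311., 201.]), 0.71, array([ 0.608, -0.264]))]
capacitor [(array([275.,  77.]), 0.81, array([ 0.437, -0.275]))]
(array([ 0.53 , -0.444]), np.float32(2.9516044), array([0.069, 0.069])) (array([ 0.53 , -0.444]), np.float32(0.0), array([0.068, 0.067]))
```

View pics/o4.png

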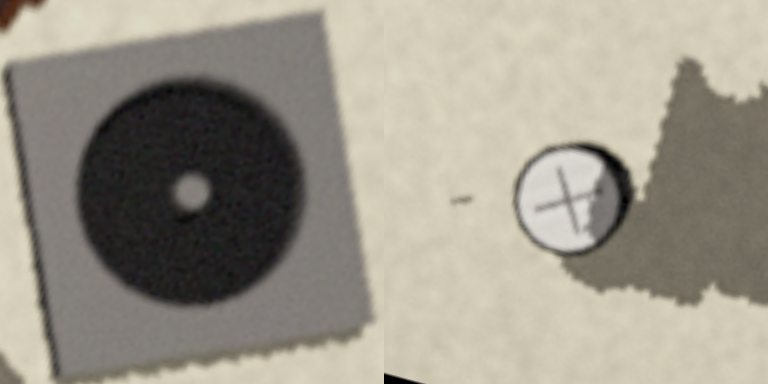

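The ring tray is clear, with the stud at (191,191) giving its centre as (0.530, -0.4445). The capacitor top is at (570,200), so it stands at (0.4375, -0.273).

>>> carry_out(
  commands=[
    [[-0.005,-0.028,0],0,0],
    [[-0.005,-0.028,0],0,0],
    [[-0.005,-0.028,0],0,0],
    [[-0.005,-0.029,0],0,0],
    [[0,0,0.02],0,0],
    [[0,0,0.05],0,0],
    [[0,0,0.05],0,0],
    [[0,0,0.04],0,0],
    [[0,0,0.02],0,0],
    [[0,0,0.012],0,0],
    [[0,0,0.005],0,0],
    [[0,0,0.004],0,0],
    [[0,0,0],0,0],
    [[0,0,0],0,0],
  ],
)

```text
time: 16.58
tool_pos: [0.5301, -0.4462, 0.0341]
tool_rot: [-3.141, 0.001, 2.878]
contact_force: [0.7, -0.8, -1.0]
opening: 0.0549
grip_force: 25.0
```

>>> carry_out(
  commands=[
    [[0,0,0.0014],0,0],
    [[0,0,0],0,0],
    [[0,0,0],0,0.85],
    [[0,0,0],0,0.85],
    [[0,0,0],0,0.85],
    [[0,0,-0.02],0,1],
    [[0,0,-0.04],0,1],
    [[0,0,-0.05],0.168,1],
    [[0,0,-0.05],0.168,1],
    [[0,0,-0.04],0.168,1],
    [[0,0,0],0.168,1],
    [[0,0,0],0.168,1],
    [[0,0,0],0.168,1],
    [[0,0,0],0.168,1],
    [[0,0,0],0.168,1],
    [[0,0,0],0.168,1],
    [[0,0,0],0,1],
  ],
)

```text
time: 18.7
tool_pos: [0.5299, -0.4459, 0.2335]
tool_rot: [3.14, 0.001, 1.367]
contact_force: [-0.1, -0.5, -0.5]
opening: 0.0917
grip_force: 0.0
```

>>> carry_out(
  commands=[
    [[0.04,0.008,0],0,1],
    [[0.04,0.008,0],0,1],
    [[0.04,0.008,0],0,1],
    [[0.04,0.008,0],0,1],
    [[0.036,0.006,0],0,1],
    [[0,0,0],0,1],
    [[0,0,0],0,1],
  ],
)

```text
time: 19.58
tool_pos: [0.6068, -0.2623, 0.2326]
tool_rot: [3.141, 0.001, 1.368]
contact_force: [0.9, -0.8, 0.5]
opening: 0.0921
grip_force: 0.0
```

Run:
```python
from h import *
s,p=look(('tray_ring','choke','heatsink'),'w5.png')
a=ortho(p,s,(.607,-.262),.034,.06,3200)
b=ortho(p,s,(.53,-.4445),.03,.06,3200)
q=robot.read_camera('scene');o=q['pixels'][195:250,35:115]
o=cv2.resize(o,(384,264))
cv2.imwrite('pics/o5.png',np.hstack([a,b])[:,:,::-1]);cv2.imwrite('pics/s5.png',o[:,:,::-1])
```

```text
tcp [ 0.607 -0.262  0.233] [3.141 0.001 1.368] 19.57 0.09208763044533354 0.0
tray_ring []
choke [(array([230., 289.]), 0.77, array([ 0.532, -0.444]))]
heatsink [(array([105.,  61.]), 0.73, array([ 0.458, -0.096])), (array([256., 166.]), 0.67, array([ 0.611, -0.26 ]))]
```

View pics/o5.png

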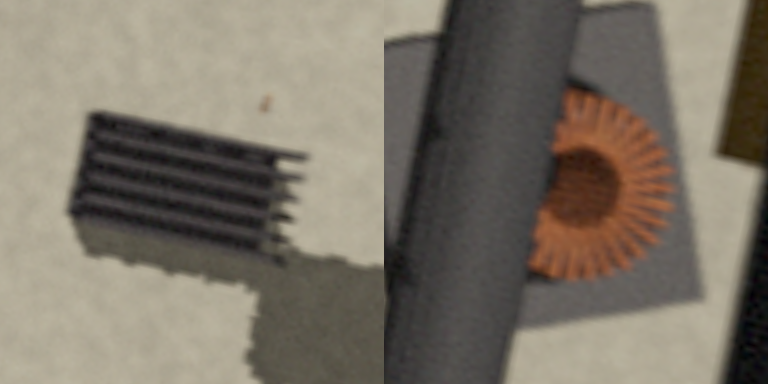

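The choke is over the stud in the ring cut-out. The heatsink's top corners are (93,112), (308,156), (285,262) and (70,212), so its centre is (0.609, -0.261), almost directly under the tool.

>>> carry_out(
  commands=[
    [[0.0015,0.002,0.02],0.012,1],
    [[0,0,0.05],0,1],
    [[0,0,0.05],0,1],
    [[0,0,0.04],0,1],
    [[0,0,0.025],0,1],
    [[0,0,0.011],0,1],
    [[0,0,0.007],0,1],
    [[0,0,0],0,1],
    [[0,0,0],0,0],
    [[0,0,0],0,0],
    [[0,0,0],0,0],
    [[0,0,0],0,0],
    [[0,0,0],0,0],
    [[0,0,0],0,0],
    [[0,0,0],0,0],
    [[0,0,0],0,0],
  ],
  newtons=25,
)

```text
time: 21.82
tool_pos: [0.6092, -0.2606, 0.029]
tool_rot: [-3.142, -0.0, 1.354]
contact_force: [-0.0, -0.2, 0.5]
opening: 0.0359
grip_force: 25.0
```

>>> carry_out(
  commands=[
    [[0,0,-0.02],0,0],
    [[0,0,-0.05],0,0],
    [[0,0,-0.05],0,0],
    [[0,0,-0.05],0,0],
    [[0.02,-0.004,-0.035],0,0],
    [[0.038,-0.007,0],0,0],
    [[0.038,-0.007,0],0,0],
    [[0.038,-0.007,0],0,0],
    [[0.038,-0.007,0],0,0],
    [[0.038,-0.007,0],0,0],
    [[0.036,-0.005,0],0,0],
    [[0,0,0],0,0],
  ],
)

```text
time: 23.32
tool_pos: [0.6192, -0.0083, 0.2355]
tool_rot: [3.14, -0.001, 1.357]
contact_force: [0.4, -0.1, -0.9]
opening: 0.0361
grip_force: 25.0
```

>>> carry_out(
  commands=[
    [[0,0,0],-0.1705,0],
    [[0,0,0],-0.1705,0],
    [[0,0,0],-0.1705,0],
    [[0,0,0],-0.1705,0],
    [[0,0,0],-0.1705,0],
    [[0,0,0],-0.1705,0],
    [[0,0,0],-0.1705,0],
    [[0,0,0],-0.1705,0],
    [[0,0,0],-0.1705,0],
    [[0,0,0],0,0],
    [[0,0,0],0,0],
  ],
)

```text
time: 24.7
tool_pos: [0.6192, -0.0115, 0.2345]
tool_rot: [3.142, 0.001, 2.884]
contact_force: [0.6, 0.3, -1.0]
opening: 0.0358
grip_force: 25.0
```

Run:
```python
from h import *
s,p=look(('tray_oblong','heatsink','solder_reel'),'w6.png')
c=(.633,.098)
a=ortho(p,s,c,.011,.06,3200)
print(dark(a,c,60,.06,3200),dark(a,c,45,.06,3200))
cv2.imwrite('pics/o6.png',a[:,:,::-1])
```

```text
tcp [ 0.619 -0.012  0.235] [3.142 0.001 2.884] 24.7 0.035808430929334986 24.999758899211884
tray_oblong [(array([339., 156.]), 0.98, array([0.633, 0.103]))]
heatsink [(array([256., 235.]), 0.9, array([ 0.718, -0.034]))]
solder_reel [(array([295.,  11.]), 0.66, array([0.453, 0.082]))]
(array([0.633, 0.102]), np.float32(2.8680806), array([0.05 , 0.082])) (array([0.639, 0.123]), np.float32(2.7350786), array([0.015, 0.082]))
```

View pics/o6.png

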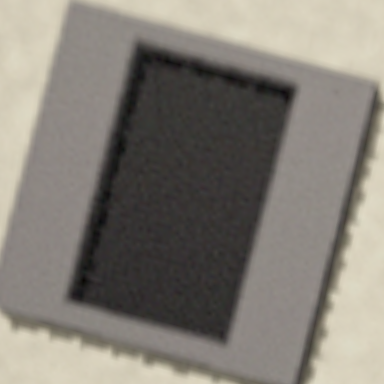

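The oblong cut-out is centred at (0.633, 0.102), 50 x 82 mm at 2.868 rad, in agreement with its nominal size.

>>> carry_out(
  commands=[
    [[0.004,0.028,0],0,0],
    [[0.004,0.028,0],0,0],
    [[0.004,0.028,0],0,0],
    [[0.003,0.029,0],0.016,0],
    [[0,0,0.02],0,0],
    [[0,0,0.05],0,0],
    [[0,0,0.05],0,0],
    [[0,0,0.04],0,0],
    [[0,0,0.02],0,0],
    [[0,0,0.012],0,0],
    [[0,0,0.006],0,0],
    [[0,0,0.004],0,0],
    [[0,0,0],0,0],
    [[0,0,0],0,0],
  ],
)

```text
time: 26.65
tool_pos: [0.6334, 0.1022, 0.0328]
tool_rot: [3.141, 0.001, 2.872]
contact_force: [0.4, 0.6, -1.7]
opening: 0.0355
grip_force: 25.0
```

>>> carry_out(
  commands=[
    [[0,0,0.0007],0,0],
    [[0,0,0],0,0],
    [[0,0,0],0,0.7],
    [[0,0,0],0,0.7],
    [[0,0,0],0,0.7],
    [[0,0,-0.02],0,1],
    [[0,0,-0.05],0,1],
    [[0,0,-0.05],0,1],
    [[0,0,-0.05],0,1],
    [[0,0,-0.03],0,1],
    [[0,0,0],0,1],
  ],
)

```text
time: 28.02
tool_pos: [0.6341, 0.1022, 0.2342]
tool_rot: [3.14, 0.006, 2.872]
contact_force: [-0.1, -0.7, 0.1]
opening: 0.0918
grip_force: 0.0
```

>>> carry_out(
  commands=[
    [[0.009,-0.04,0],0,1],
    [[0.009,-0.042,0],0,1],
    [[0.009,-0.042,0],0,1],
    [[0.009,-0.042,0],0,1],
    [[0.009,-0.042,0],0,1],
    [[0.009,-0.042,0],0,1],
    [[0.009,-0.042,0],0,1],
    [[0.009,-0.042,0],0,1],
    [[0.009,-0.042,0],0,1],
    [[0.008,-0.038,0],0,1],
    [[0,0,0],0,1],
    [[0,0,0],0,1],
  ],
)

```text
time: 29.52
tool_pos: [0.4368, -0.2725, 0.2302]
tool_rot: [3.14, -0.002, 2.872]
contact_force: [0.4, 0.4, 0.2]
opening: 0.0918
grip_force: 0.0
```

Run:
```python
from h import *
s,p=look(('capacitor',))
q=robot.read_camera('scene');cap=robot.tip_of(q,'heatsink');print([(x['at'],x['p'],at(q,x['at'],.003)[:2]) for x in cap[:2]])
c=(.4375,-.273)
a=ortho(p,s,c,.05,.06,3200)
o=cv2.resize(q['pixels'][195:250,255:345],(628,384),interpolation=cv2.INTER_CUBIC)
cv2.imwrite('pics/o7.png',np.hstack([a,o[:,:400]])[:,:,::-1])
```

```text
tcp [ 0.437 -0.273  0.23 ] [ 3.14  -0.002  2.872] 29.52 0.09180380162256355 0.0
capacitor [(array([252., 172.]), 0.74, array([ 0.441, -0.275]))]
[([304.1, 230.5], 0.68, array([0.649, 0.106]))]
```

View pics/o7.png

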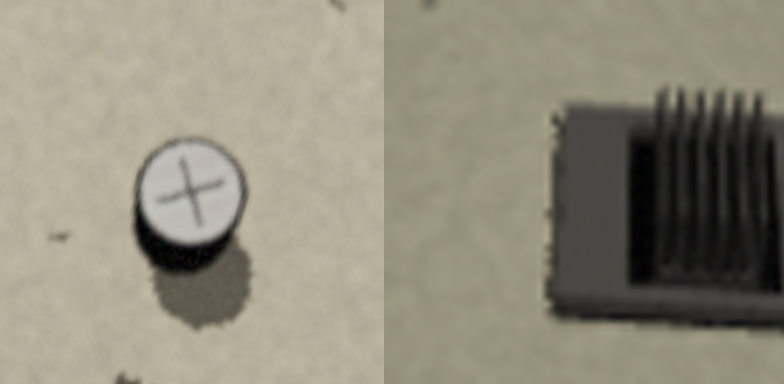

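The heatsink sits inside the oblong cut-out. The capacitor's top is at (191,191), which puts it at (0.438, -0.273), directly under the tool.

>>> carry_out(
  commands=[
    [[-0.001,0,0.02],0,1],
    [[0,0,0.05],0,1],
    [[0,0,0.05],0,1],
    [[0,0,0.04],0,1],
    [[0,0,0.02],0,1],
    [[0,0,0.01],0,1],
    [[0,0,0.005],0,1],
    [[0,0,0],0,1],
    [[0,0,0],0,0],
    [[0,0,0],0,0],
    [[0,0,0],0,0],
    [[0,0,0],0,0],
    [[0,0,0],0,0],
    [[0,0,0],0,0],
    [[0,0,0],0,0],
    [[0,0,0],0,0],
  ],
  newtons=20,
)

```text
time: 31.72
tool_pos: [0.438, -0.2735, 0.0363]
tool_rot: [3.141, -0.0, 2.872]
contact_force: [-0.5, 0.6, 0.7]
opening: 0.0355
grip_force: 20.0
```

>>> carry_out(
  commands=[
    [[0,0,-0.02],0,0],
    [[0,0,-0.05],0,0],
    [[0,0,-0.05],0,0],
    [[0,0,-0.05],0,0],
    [[0.003,0.02,-0.03],0,0],
    [[0.006,0.04,0],0,0],
    [[0.006,0.04,0],0,0],
    [[0.006,0.04,0],0,0],
    [[0.006,0.04,0],0,0],
    [[0.006,0.04,0],0,0],
    [[0.006,0.04,0],0,0],
    [[0.006,0.04,0],0,0],
    [[0.006,0.04,0],0,0],
    [[0.006,0.04,0],0,0],
    [[0.006,0.04,0],0,0],
    [[0.006,0.04,0],0,0],
    [[0.006,0.04,0],0,0],
    [[0.006,0.04,0],0,0],
    [[0.006,0.04,0],0,0],
    [[0.006,0.04,0],0,0],
  ],
)

```text
time: 34.22
tool_pos: [0.5132, 0.3501, 0.236]
tool_rot: [-3.141, -0.0, 2.872]
contact_force: [0.6, 0.2, -1.0]
opening: 0.0352
grip_force: 20.0
```

>>> carry_out(
  commands=[
    [[0.006,0.036,0],0,0],
    [[0.006,0.035,0],0,0],
    [[0,0,0],0,0],
    [[0,0,0],0,0],
  ],
)

```text
time: 34.72
tool_pos: [0.5205, 0.42, 0.2358]
tool_rot: [-3.14, -0.001, 2.872]
contact_force: [0.2, -0.5, -0.6]
opening: 0.0356
grip_force: 20.0
```

>>> carry_out(
  commands=[
    [[0,0.001,0.02],0,0],
    [[0,0,0.05],0,0],
    [[0,0,0.05],0,0],
    [[0,0,0.04],0,0],
    [[0,0,0.02],0,0],
    [[0,0,0.01],0,0],
    [[0,0,0.0045],0,0],
    [[0,0,0],0,0],
    [[0,0,0],0,0],
  ],
)

```text
time: 35.85
tool_pos: [0.5214, 0.4218, 0.043]
tool_rot: [3.14, 0.001, 2.872]
contact_force: [1.2, 0.3, -0.4]
opening: 0.0356
grip_force: 20.0
```

>>> carry_out(
  commands=[
    [[0,0,0.002],0,0],
    [[0,0,0.001],0,0],
    [[0,0,0],0,0],
    [[0,0,0],0,0],
  ],
)

```text
time: 36.35
tool_pos: [0.521, 0.4216, 0.0393]
tool_rot: [3.141, 0.0, 2.872]
contact_force: [-1.3, -0.0, 4.3]
opening: 0.0357
grip_force: 20.0
```

Contact force of 4.3 N at the expected height, so it is on the floor. Releasing, lifting and backing off for a last look.

>>> carry_out(
  commands=[
    [[0,0,0],0,0.6],
    [[0,0,0],0,0.6],
    [[0,0,0],0,0.7],
    [[0,0,0],0,1],
    [[0,0,-0.02],0,1],
    [[0,0,-0.05],0,1],
    [[0,0,-0.05],0,1],
    [[0,0,-0.05],0,1],
    [[0,0,-0.02],0,1],
    [[0,-0.04,0],0,1],
    [[0,-0.04,0],0,1],
    [[0,-0.04,0],0,1],
    [[0,0,0],0,1],
    [[0,0,0],0,1],
  ],
)

```text
time: 38.1
tool_pos: [0.4895, 0.3064, 0.2302]
tool_rot: [3.14, 0.002, 2.872]
contact_force: [0.1, 0.9, -0.8]
opening: 0.0922
grip_force: 0.0
```

Run:
```python
from h import *
s,p=look(('capacitor',))
for cam in ('top','scene'):
    q=robot.read_camera(cam)
    for n in NAMES:
        r=robot.tip_of(q,n);print(cam,n,[(round(x['p'],2),at(q,x['at'],.003 if n in NAMES[:4] else 0)[:2]) for x in r[:1]])
a=ortho(p,s,(.521,.421),.03,.06,3200)
o=cv2.resize(q['pixels'][150:270,30:430],(800,240),interpolation=cv2.INTER_CUBIC)
o=np.vstack([o,np.zeros((300,800,3),np.uint8)]);o[240:540,:300]=cv2.resize(a,(300,300))
t=cv2.resize(p['pixels'],(400,300));o[240:540,400:]=t
cv2.imwrite('pics/o8.png',o[:,:,::-1])
```

```text
tcp [0.49  0.306 0.23 ] [3.14  0.002 2.872] 38.1 0.09219970761055245 0.0
capacitor [(array([340., 167.]), 0.68, array([0.519, 0.419])), (array([ 86., 185.]), 0.44, array([0.451, 0.079]))]
top choke [(0.66, array([ 0.525, -0.446]))]
top capacitor []
top heatsink [(0.53, array([0.632, 0.099]))]
top transformer [(0.68, array([ 0.451, -0.096]))]
top tray_ring [(0.85, array([ 0.529, -0.442]))]
top tray_small_round [(0.62, array([0.518, 0.421]))]
top tray_oblong [(0.61, array([0.648, 0.108]))]
top tray_square [(0.7, array([ 0.455, -0.088]))]
top solder_reel [(0.63, array([0.459, 0.071]))]
top tip_cleaner [(0.87, array([0.619, 0.259]))]
scene choke [(0.91, array([ 0.524, -0.45 ]))]
scene capacitor [(0.74, array([0.517, 0.415]))]
scene heatsink [(0.58, array([0.641, 0.095]))]
scene transformer [(0.76, array([ 0.456, -0.092]))]
scene tray_ring [(0.77, array([ 0.525, -0.449]))]
scene tray_small_round [(0.64, array([0.53 , 0.408]))]
scene tray_oblong [(0.88, array([0.628, 0.103]))]
scene tray_square [(0.81, array([ 0.454, -0.097]))]
scene solder_reel [(0.55, array([0.455, 0.088]))]
scene tip_cleaner [(0.58, array([0.611, 0.27 ]))]
```

View pics/o8.png

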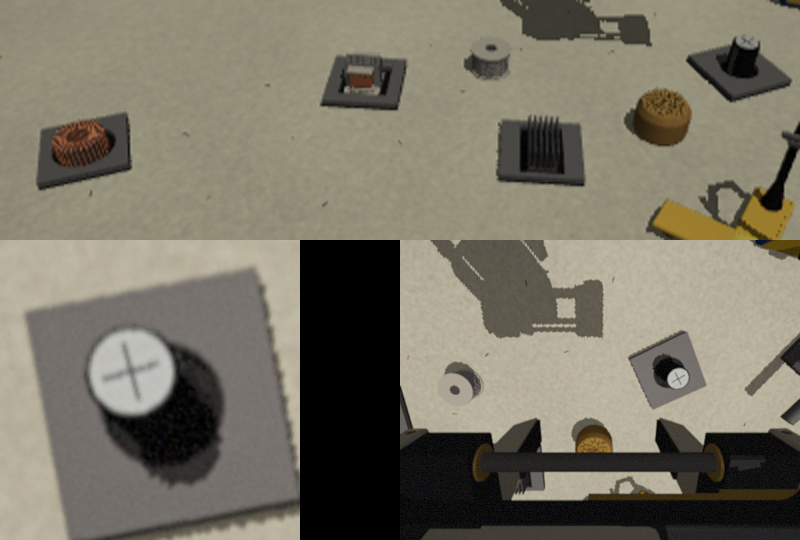

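All four parts stand upright in their matching cut-outs, and the reel and tip cleaner haven't moved. Handing in.

```bash
python3 -c "
from cell import robot
print(robot.hand_in())"
```

```text
the job is handed in; nothing more can be done
None
```

The job is handed in, with no verdict returned: in the last camera views all four parts stood upright in their matching trays and the solder reel and tip cleaner were where they started, at about 38 s of the 115 s allowed.

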